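Switch off the handpiece controller and pop its fuse hatch

TASK

Make the dental bench's handpiece controller (the larger grey box, with the toggle) ready for a fuse check: push its power toggle fully over to off, away from the box's front, then press the round pad of its wide fuse hatch down once until the latch lets go, lift the finger away and watch for two seconds that the popped hatch stays open. Do it all by touch with the fingertips: lift or carry nothing, do not press the open hatch shut again, do not shove the boxes, and leave the smaller charger's narrow hatch and all the loose things alone.

Things in the scene. Friction and masses are not known exactly. Their poses are not given: they have to be found in the camera images.
- controller: Handpiece controller: loose light-grey box on rubber feet, 170 (x) x 240 (y) x 75 (z) mm, about 2.4 kg, turned at most 20 degrees from facing the robot. Origin: centre of its underside; z up, x points away from its front (the side with vents and socket, towards the robot), y left. On its flat top: fuse hatch (centre at y = -55 mm) and power toggle (pivot at x = 0, y = +70 mm).
- hatch_press (a point): Top centre of the round press pad (24 mm wide, 2 mm raised) on the controller's plain grey fuse hatch, the WIDE one: lid 80 (x) x 70 (y) mm, top 6 mm above the casing, hinged at its far (+x) edge 62 mm from the pad; the free edge is 18 mm to -x of the pad. Closed, the pad top is 83 mm above the table; popped open it stands about 35 mm higher. Push it straight down.
- hatch (a joint): Angle of the fuse hatch, rad: 0 closed and latched, negative pressed in, about +0.58 open. Push-push latch: resists with about 3 N at the pad, lets go after about 4 mm down (-0.066), stops at 5 mm (-0.08). When the finger lifts away the hatch pops up by itself within about a second and stands. Pushing it down again (4 to 5 N) shuts and re-latches it.
- hatch_latch (a joint): Stroke of the fuse hatch's latch inside the controller (not visible), rad: 0 latched at the start, about 4.2 released with the hatch standing open, above 6 when the open hatch has been pressed nearly shut again, 7.68 re-latched.
- toggle_tip (a point): Centre of the black ball (26 mm across) on the controller's power toggle: a 10 mm steel rod, 50 mm from pivot to ball; the pivot is 22 mm above the casing top in a block 70 (x) x 50 (y) x 25 (z) mm. ON: leans to the controller's front, ball up to 24 mm to -x of the pivot; OFF: leans as far to +x. Ball centre 141 to 147 mm above the table. Moves with 1 to 2 N, stays where it is left.
- toggle (a joint): Angle of the toggle, rad: 0 fully on (towards the front), 1.0 fully off (away from the front, end stop); upright at 0.5.
- charger: A second, smaller light-grey box (battery charger, no toggle), 140 (x) x 150 (y) x 70 (z) mm, 1.5 kg, loose, with a similar but NARROW hatch, not to be touched. Origin at the centre of its underside; axes as for the controller.
- spare_hatch (a joint): Angle of the charger's narrow hatch (80 x 40 mm, centred 25 mm to the -y side), rad: 0 closed; to be left at 0.
- model: Plaster arch model, 55 x 60 x 26 mm, loose, standing behind the controller. Origin under its centre.
- dropper: Small white dropper bottle, 28 mm across, 62 mm high, loose, standing in front of the controller. Origin under its centre.
- mug: White mug, 76 mm across, 85 mm high, loose, behind the charger. Origin under its centre.
- burs: Aluminium bur block, 34 x 62 mm, 45 mm high with its burs, loose, in front of the charger. Origin under its centre.
- tub: White lidded tub, 90 mm across, 95 mm high, loose, beyond and between the two boxes. Origin under its centre.
- knife: Wax tool with a dark wooden handle, 150 mm long, 26 mm high, loose, lying between the robot and the gap between the boxes. Origin under its centre.
- brush: Flat bench brush, 170 mm long, 20 mm high, loose, lying on the right. Origin under its centre.

How it is judged (in metres and radians):
On the way, in this order (a step that is already met when the one before it is completed fails the run):
1. the power toggle is pushed fully over to off (value of joint toggle above 0.85 rad), for 0.1 s.
2. the fuse hatch is pressed in far enough to release the latch (value of joint hatch below -0.055 rad).
3. the fuse hatch has popped and stays open for a second (value of joint hatch above 0.5 rad and value of joint hatch_latch below 5.2 rad), for 1 s.
At the end, for the whole second after the job is handed in: The toggle is over to off (above 0.85 rad), the fuse hatch stands popped open and at rest (above 0.5 rad) after one press, the charger's hatch is shut, both boxes are within 25 mm and the loose things within 30 mm of where they stood (all of step 3 and value of joint toggle above 0.85 rad and value of joint hatch_latch above 2.5 rad and velocity of joint hatch between -0.05 and 0.05 rad/s and value of joint spare_hatch between -0.02 and 0.05 rad and distance of each of controller, charger from where it was at the start of the episode below 0.025 m and distance of each of model, dropper, mug, burs, tub, knife, brush from where it was at the start of the episode below 0.03 m); the robot touches nothing.
It fails at once if the fuse hatch is opened while the power toggle is not off (value of joint hatch above 0.15 rad and value of joint toggle below 0.8 rad).
It fails at once if the popped hatch is pressed shut again (value of joint hatch_latch above 6 rad).
It fails at once if the charger's narrow hatch is pressed or opened (value of joint spare_hatch below -0.03 rad or value of joint spare_hatch above 0.08 rad).
It fails at once if a box is shoved, lifted or carried by more than 25 mm (distance of any of controller, charger from where it was at the start of the episode above 0.025 m).
It fails at once if a loose thing is moved or lifted by more than 30 mm (distance of any of model, dropper, mug, burs, tub, knife, brush from where it was at the start of the episode above 0.03 m).
It also fails if it takes over 42 s, if anything falls off the work surface, if the arm or the gripper's body presses on something with over 40 N, if the wrist force passes 120 N, or if a joint passes its speed limit or range.

ROBOT

A 6-joint arm with a two-finger parallel gripper is mounted at the origin on the work surface. World frame = base frame: x ahead of the robot, y to its left, z up, the work surface at z = 0. Lengths are in mm, angles in degrees, forces in N, time in s.
With the tool pointing down it reaches from about 300 to 850 mm from the base axis. Payload 4.2 kg.
Tool frame: the origin (TCP) lies on the centre line of the jaws, within the pads' length; the fingertips stand 14 mm ahead of it and the grasp point (between the pads) lies 5 mm behind it; x points along the fingers, y is the direction in which the jaws open and shut, and the axes are right-handed (so a half turn about x gives the same grasp; the last joint's range is limited). The gripper opens to 91 mm and grips with 3 to 60 N. Pads are 32 mm wide; open, the fingers measure 118 mm over their backs; the gripper's body (76 mm by 178 mm) begins 60 mm behind the grasp point.
Start: joints at [-65.604, 18.312, 89.639, -0, 72.044, -1.146], TCP at [247.933, -518.817, 227.976] pointing down, gripper open.
Joint ranges: [-177.97, 177.97], [-48.28, 115.42], [12.27, 149.76], [-77.06, 257.06], [2.81, 150.46], [-146.56, 146.56]. Speed limits (degrees/s): [147.25, 147.25, 180, 180, 180, 180].

INTERFACE

Orientations are given as [roll, pitch, yaw] about the fixed x, y, z axes, in that order (R = Rz(yaw) Ry(pitch) Rx(roll)).
In Python, from workcell import readout, optics, env gives the robot as it stands.
- The arm moves only by the shell command python3 -m creep 'ROWS' [OPENING] [FORCE]. ROWS is JSON, a list of rows, each an object with "translation": the shift along the world's x, y, z in cm, a list of three; "delta_rot": the turn, a rotation vector about the world's x, y, z in rad, a list of three. In form: [{"translation": [dx, dy, dz], "delta_rot": [rx, ry, rz]}, ...]. A call has 1 to 5 rows; each row shifts and turns the commanded pose from where the row before left it; what a row does not reach is not made up. A row lasts 1/12 s, in which the tool goes at most 41.7 mm and 7.16 degrees, less where a joint would pass 70% of its speed; a pose out of reach is approached as far as the arm can. A call with a gripper value outside its range is refused whole. OPENING is the gripper's target within -1 to 1 (fully open at 1, half-way at 0, shut at -1), set as the call begins (- or left out, the last holds). The fingers move at their own pace and stop on an object; FORCE is the grip in N (left out, the last holds). Time passes only in rows, so rows that do not move let the fingers close. It gives the time, the measured TCP pose, the force and the opening at its end, in the units of the state.
- readout.state(): the state, without advancing time (a new reading comes with each control period).
- optics.grab_frame(name): name is "scene" or "top" or "wrist"; returns (picture, depth): 400x640x3 uint8, red, green, blue; 400x640 float32, mm along the optical axis (not along the pixel's ray), 0 where there is no reading.
- optics.camera_params(name): a dict with "mtx" (3x3 intrinsics, pixels), "R" (3x3) and "t" (3): a world point X has camera coordinates R X + t. Camera axes: x right, y down, z forward; pixel columns grow to the right and rows downward; lengths in mm; the calibration is good to about 2 mm. A picture is of the moment at which its call begins: read the wrist's pose just before it. camera_params takes no time and is no camera call; for the wrist camera it gives the pose at the moment of the call.
- env.job_done(): hands the job in, once; it reports no verdict.
The state is a dict: "time_s": time; "qpos": joint angles; "qvel": joint speeds; "effort": joint torques, N m; "ee_pos": TCP position; "ee_rot": TCP orientation; "force": force on the tool from outside, world axes, zero at the start; "torque": the same for the moment, N m; "gripper_width": finger opening in mm.
Only numpy, scipy, OpenCV 4.12 (cv2) and the standard library are available. Lean on these libraries where they do the work, as an engineer would, in place of code of your own. Each camera call takes 0.05 s, during which the arm holds its last target.

## Working session

There is one attempt and no reset: what is moved stays moved. The work goes in short steps, Python scripts to look and compute and a shell command to move; the robot and the scene stay as the last step left them, time stands still between calls to the robot, and variables do not carry over. Pictures are saved under pics/ and viewed, and the job is handed in when it is done.

```bash
ls; mkdir -p pics
python3 - <<'E'
from workcell import readout, optics
import cv2
s=readout.state(); print(s)
for n in ("scene","top"):
    p,d=optics.grab_frame(n); cv2.imwrite(f"pics/{n}0.png",p[:,:,::-1])
    import numpy as np; np.savez(f"pics/{n}0.npz",p=p,d=d,**{k:np.array(v) for k,v in optics.camera_params(n).items()})
    print(n,optics.camera_params(n))
E
```

```text
pics
{'time_s': 0.0, 'qpos': array([-6.56056063e+01,  1.83522536e+01,  8.97058452e+01, -2.11677345e-03,
        7.20413812e+01, -1.14496131e+00]), 'qvel': array([ 0.06926587, -0.06544792,  0.02328167,  0.02016632, -0.04812605,
       -0.0292712 ]), 'effort': array([ 1.06431132e-04, -4.12457013e+01, -2.31974334e+01,  7.27694621e-02,
        4.58022463e-02, -1.62809711e-04]), 'ee_pos': array([ 247.70843329, -518.39563674,  227.1178955 ]), 'ee_rot': array([-89.98601096,  89.90049956, 115.55399847]), 'force': array([-0.02357772, -0.29359691, -0.33760334]), 'torque': array([ 0.01867244, -0.01223538, -0.06450784]), 'gripper_width': 91.09116586571137}
scene {'mtx': array([[503.04321793,   0.        , 319.61252245],
       [  0.        , 503.04321793, 203.08075937],
       [  0.        ,   0.        ,   1.        ]]), 'R': array([[ 0.60460207,  0.79638396, -0.01513031],
       [ 0.64384119, -0.49980129, -0.57936793],
       [-0.46896147,  0.34054553, -0.81492569]]), 't': array([-306.43339511, -358.19702423, 1793.64803263])}
top {'mtx': array([[382.03784342,   0.        , 320.045595  ],
       [  0.        , 382.03784342, 201.534119  ],
       [  0.        ,   0.        ,   1.        ]]), 'R': array([[ 2.12519513e-02, -9.99774134e-01,  1.88663221e-04],
       [-9.75705461e-01, -2.07814859e-02, -2.18098564e-01],
       [ 2.18053224e-01,  4.45094032e-03, -9.75926729e-01]]), 't': array([-117.52825726,  621.52411763,  956.91276032])}
```

View pics/scene0.png

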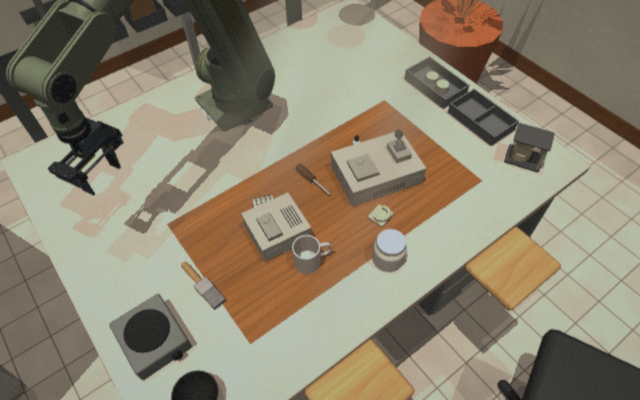

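View pics/top0.png

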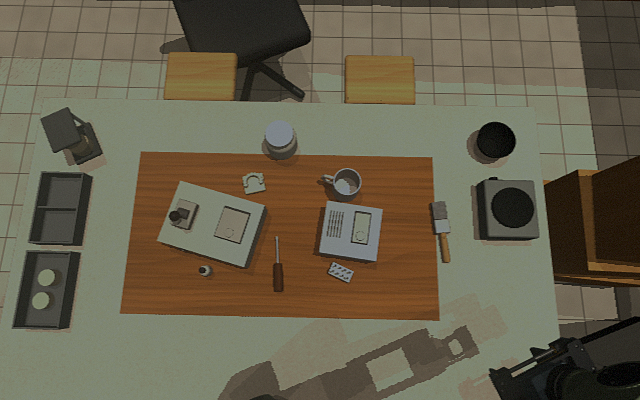

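The top view shows the controller at about px (212,223), with its toggle ball at (176,216) and hatch at (233,224). The charger is at (350,232). Next I'll zoom in and measure.

```bash
cat > h.py <<'E'
import numpy as np, cv2
def load(f):
    z=np.load(f); return z['p'],z['d'],z['mtx'],z['R'],z['t']
def ray(K,R,t,u,v,z):
    d=R.T@np.linalg.solve(K,[u,v,1.]); c=-R.T@t
    return c+d*(z-c[2])/d[2]
def cloud(d,K,R,t):
    v,u=np.mgrid[:d.shape[0],:d.shape[1]]
    P=np.stack([(u-K[0,2])/K[0,0]*d,(v-K[1,2])/K[1,1]*d,d],-1)
    return (P-t)@R
def proj(K,R,t,X):
    c=R@X+t; q=K@c; return q[:2]/q[2]
E
python3 - <<'E'
from h import *
p,d,K,R,t=load('pics/top0.npz')
cv2.imwrite('pics/top0c.png',cv2.resize(p[160:300,130:310,::-1],None,fx=4.4,fy=4.2,interpolation=cv2.INTER_CUBIC))
ps,ds,Ks,Rs,ts=load('pics/scene0.npz')
cv2.imwrite('pics/scene0c.png',cv2.resize(ps[100:240,300:460,::-1],None,fx=4,fy=4,interpolation=cv2.INTER_CUBIC))
for n,dd,k,r,tt in(('top',d,K,R,t),('scene',ds,Ks,Rs,ts)):
    P=cloud(dd,k,r,tt); z=P[...,2]
    m=(z>71)&(z<79)&(dd>0)&(P[...,0]>250)&(P[...,0]<800)&(P[...,1]>0)&(P[...,1]<450)
    n_,lab,st,c=cv2.connectedComponentsWithStats(m.astype(np.uint8))
    i=1+np.argmax(st[1:,4]); q=P[lab==i]
    rect=cv2.minAreaRect(q[:,:2].astype(np.float32)); print(n,st[i],rect,np.median(q[:,2]))
    b=(z>79)&(z<87)&(P[...,0]>250)&(P[...,0]<800)&(P[...,1]>0)&(P[...,1]<450)
    n_,lab,st,c=cv2.connectedComponentsWithStats(b.astype(np.uint8)); i=1+np.argmax(st[1:,4]);q=P[lab==i]
    print(' lid',st[i],cv2.minAreaRect(q[:,:2].astype(np.float32)),np.median(q[:,2]))
    b=(z>125)&(z<165)&(P[...,0]>250)&(P[...,0]<800)&(P[...,1]>0)&(P[...,1]<450)
    q=P[b]; print(' ball',b.sum(),q.mean(0),q.min(0),q.max(0))
E
```

```text
top [ 157  181  108   86 4214] ((560.502197265625, 180.96795654296875), (241.7462921142578, 170.40797424316406), 74.69624328613281) 75.37741454925407
 lid [215 206  35  37 776] ((556.3585205078125, 123.92080688476562), (72.44567108154297, 84.43071746826172), 76.42308807373047) 81.70403706645001
 ball 94 [562.76964715 249.16936357 152.66860716] [551.40198628 240.21096033 125.64000913] [574.83773329 262.3891459  161.21178152]
scene [ 331  132   95   62 2185] ((561.0897827148438, 181.17755126953125), (243.36868286132812, 175.7568817138672), 74.70513153076172) 75.26150865001436
 lid [347 155  33  26 441] ((555.6919555664062, 124.97279357910156), (73.17610168457031, 94.68832397460938), 72.47110748291016) 81.89560630959492
 ball 70 [569.23241766 248.25413094 148.52384   ] [556.57942546 238.61949934 127.12057179] [578.8861401  262.00330314 161.15734362]
```

```bash
sleep 0
```

```text
(no output)
```

View pics/top0c.png

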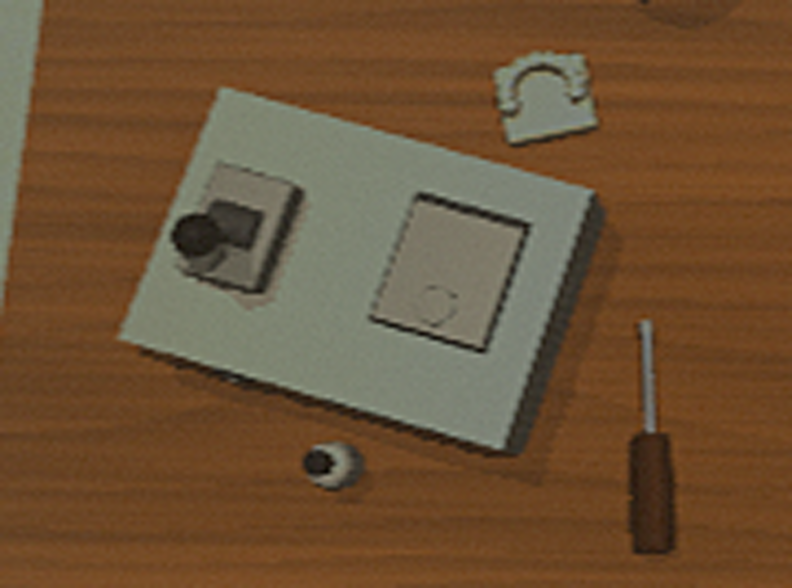

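View pics/scene0c.png

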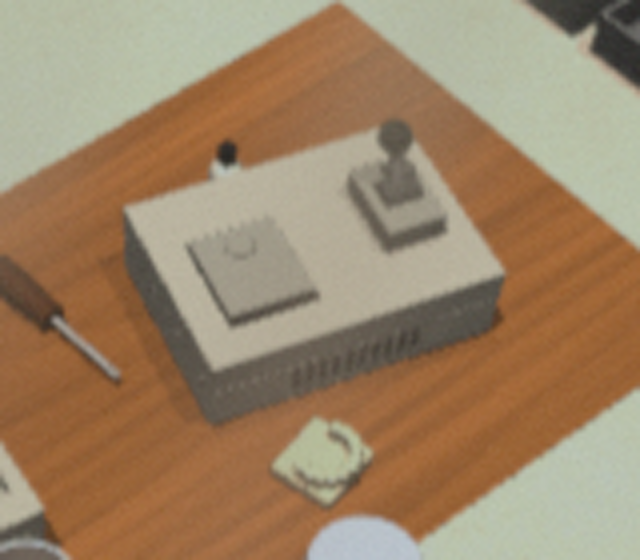

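Run:
```python
from h import *
from scipy.spatial.transform import Rotation as Ro
from workcell import readout
p,d,K,R,t=load('pics/top0.npz'); ps,ds,Ks,Rs,ts=load('pics/scene0.npz')
print('pad top',ray(K,R,t,130+437/4.4,160+305/4.2,83),'scene',ray(Ks,Rs,ts,300+242/4,100+247/4,83))
print('ball top',ray(K,R,t,130+197/4.4,160+235/4.2,144),'scene',ray(Ks,Rs,ts,300+395/4,100+137/4,144))
# dark ball mask centroid
for n,(pp,k,r,tt,b) in dict(top=(p,K,R,t,(160,206,182,228)),scene=(ps,Ks,Rs,ts,(390,125,408,142))).items():
    g=cv2.cvtColor(pp,cv2.COLOR_RGB2GRAY)[b[1]:b[3],b[0]:b[2]]; print(n);print(g)
a=np.deg2rad(-15.3);ex=np.array([np.cos(a),np.sin(a)]);ey=np.array([-ex[1],ex[0]]);C=np.array([560.8,181.1])
print('pivot',C+70*ey,'ON ball',C+70*ey-24*ex,'pad',C-12*ex-55*ey,'ex',ex)
s=readout.state();M=Ro.from_euler('xyz',s['ee_rot'],degrees=True).as_matrix();print(M.round(3))
```

```text
pad top [532.90431814 129.58851451  83.        ] scene [539.54341001 131.65616321  83.        ]
ball top [563.07250777 252.07142916 144.        ] scene [565.08231888 254.41741538 144.        ]
top
[[ 77  75  77  76  76  78  76  76  73  78 111 132 128 125 129 120 111 113
  114 120 118 119]
 [ 75  73  76  75  76  75  75  70  68  95 120 129 125 129 132 116 101 118
  102  81  95 105]
 [ 75  79  76  75  80  77  78  78  79 108 133 128 129 129 118 106 111  94
   57  44  46  49]
 [ 82  80  83  81  82  80  84  76  97 124 133 130 130 133 130 121 109  76
   54  51  53  52]
 [ 81  75  79  75  76  78  77  72 105 134 135 139 140 125  99 109 103  59
   61  60  60  57]
 [ 76  72  77  75  74  69  71  74 107 134 122  91  58  28  30  33  26  41
   60  64  59  59]
 [ 77  76  77  74  73  73  71  97 126 125  76  24  28  24  35  36  34  38
   40  54  62  59]
 [ 73  71  74  73  75  71  73 110 141 107  26  30  38  39  36  34  34  29
   27  54  69  65]
 [ 71  68  70  73  70  63  89 127 128  80  27  39  39  41  42  38  37  40
   34  34  53  58]
 [ 71  73  70  70  68  66  92 130 107  31  29  36  43  50  47  38 
[... 1929 characters left out ...]
  85  87  86  81  86  97 136 133 120 119 119]
 [173 173 172 172 155 115  96  86  86  87  89  91 122 163 157 133 121 120]
 [174 173 174 173 167 148 111  95  86  87  95 108 146 170 168 149 128 120]
 [173 173 171 173 173 167 146 109  93  93 103 130 163 171 174 164 138 119]
 [173 174 171 170 162 163 158 117  99 101 109 134 161 169 173 171 159 137]
 [170 160 163 159 147 140 138 108 105 111 106 117 136 158 169 173 170 158]
 [160 144 149 145 137 118 112 107 112 115 109 112 118 131 167 174 172 172]]
pivot [579.2711135  248.61901929] ON ball [556.12173545 254.95197249] pad [534.71229323 131.21581858] ex [ 0.96455742 -0.26387305]
[[-0.001  0.431 -0.902]
 [ 0.001 -0.902 -0.431]
 [-1.    -0.002 -0.   ]]
```

The ball is at about (563, 253, 145), which is 17 mm front of the pivot. The pad is at about (535, 131, 83) and the box yaw is -15.3°. Next I close the fingers and move to the front side of the toggle, staying high.

```bash
python3 -m creep '[{"translation":[1.06,3.14,0],"delta_rot":[0,0,0.0343]},{"translation":[1.06,3.14,0],"delta_rot":[0,0,0.0343]},{"translation":[1.06,3.14,0],"delta_rot":[0,0,0.0343]},{"translation":[1.06,3.14,0],"delta_rot":[0,0,0.0343]},{"translation":[1.06,3.14,0],"delta_rot":[0,0,0.0343]}]' -1 10
```

```text
time_s: 0.52
ee_pos: [300.9, -360.2, 227.5]
ee_rot: [-97.2, 89.9, 118.2]
force: [0.9, -0.1, 0.3]
gripper_width: 60.9
```

```bash
python3 -m creep '[{"translation":[1.06,3.14,0],"delta_rot":[0,0,0.0343]},{"translation":[1.06,3.14,0],"delta_rot":[0,0,0.0343]},{"translation":[1.06,3.14,0],"delta_rot":[0,0,0.0343]},{"translation":[1.06,3.14,0],"delta_rot":[0,0,0.0343]},{"translation":[1.06,3.14,0],"delta_rot":[0,0,0.0343]}]'
python3 -m creep '[{"translation":[1.06,3.14,0],"delta_rot":[0,0,0.0343]},{"translation":[1.06,3.14,0],"delta_rot":[0,0,0.0343]},{"translation":[1.06,3.14,0],"delta_rot":[0,0,0.0343]},{"translation":[1.06,3.14,0],"delta_rot":[0,0,0.0343]},{"translation":[1.06,3.14,0],"delta_rot":[0,0,0.0343]}]'
python3 -m creep '[{"translation":[1.06,3.14,0],"delta_rot":[0,0,0.0343]},{"translation":[1.06,3.14,0],"delta_rot":[0,0,0.0343]},{"translation":[1.06,3.14,0],"delta_rot":[0,0,0.0343]},{"translation":[1.06,3.14,0],"delta_rot":[0,0,0.0343]},{"translation":[1.06,3.14,0],"delta_rot":[0,0,0.0343]}]'
python3 -m creep '[{"translation":[1.06,3.14,0],"delta_rot":[0,0,0.0343]},{"translation":[1.06,3.14,0],"delta_rot":[0,0,0.0343]},{"translation":[1.06,3.14,0],"delta_rot":[0,0,0.0343]},{"translation":[1.06,3.14,0],"delta_rot":[0,0,0.0343]},{"translation":[1.06,3.14,0],"delta_rot":[0,0,0.0343]}]'
python3 - <<'E'
from workcell import readout,optics
import cv2,numpy as np
from scipy.spatial.transform import Rotation as Ro
s=readout.state();print(s['qpos'].round(1),s['ee_pos'],s['force']);M=Ro.from_euler('xyz',s['ee_rot'],degrees=True).as_matrix();print(M.round(3))
cp=optics.camera_params('wrist');p,d=optics.grab_frame('wrist');cv2.imwrite('pics/w1.png',p[:,:,::-1])
np.savez('pics/w1.npz',p=p,d=d,**{k:np.array(v) for k,v in cp.items()})
E
```

```text
time_s: 0.93
ee_pos: [353.8, -203.1, 227.8]
ee_rot: [-81.7, 90.0, 143.6]
force: [0.0, 0.1, 0.3]
gripper_width: 27.9
time_s: 1.35
ee_pos: [406.9, -46.2, 227.8]
ee_rot: [-30.2, 90.0, -155.1]
force: [0.5, -1.0, -0.3]
gripper_width: 0.4
time_s: 1.77
ee_pos: [459.9, 110.8, 227.7]
ee_rot: [-29.0, 90.0, -144.1]
force: [0.9, -1.1, -0.1]
gripper_width: 0.7
time_s: 2.18
ee_pos: [512.9, 267.8, 227.5]
ee_rot: [-36.2, 89.9, -141.4]
force: [-0.2, -0.6, 0.7]
gripper_width: 0.5
[26.4 18.7 89.2 -0.  72.2 41.6] [512.92557904 267.75549136 227.51497897] [-0.20617259 -0.60083993  0.68291862]
[[-0.001  0.965 -0.262]
 [-0.001 -0.262 -0.965]
 [-1.    -0.001  0.001]]
```

```bash
sleep 0
```

```text
(no output)
```

View pics/w1.png

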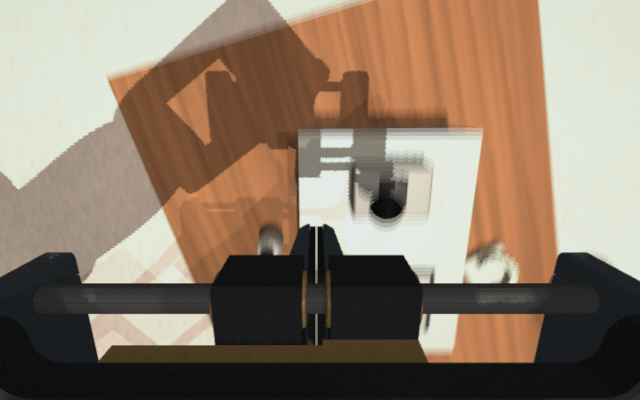

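The wrist view is aligned with the box (image right is box +x). The ball is at about px (386,208), to the right of the closed fingertips at (316,228). I'll use this to cross-check the ball position.

Run:
```python
from h import *
from workcell import readout,optics
cp=optics.camera_params('wrist');p,d=optics.grab_frame('wrist');cv2.imwrite('pics/w2.png',p[:,:,::-1])
K,R,t=cp['mtx'],cp['R'],cp['t']
g=cv2.cvtColor(p,cv2.COLOR_RGB2GRAY); m=(g<40).astype(np.uint8); m[:170]=0;m[245:]=0;m[:,:350]=0;m[:,430:]=0
n,l,st,c=cv2.connectedComponentsWithStats(m); i=1+np.argmax(st[1:,4]);print(st[i],c[i],d[int(c[i][1]),int(c[i][0])])
for z in(141,144): print(ray(K,R,t,*c[i],z))
P=cloud(d,K,R,t); q=P[(P[...,2]>130)&(P[...,2]<165)&(l==i)]; print(len(q),q.min(0),q.max(0),q.mean(0))
```

```text
[368 193  33  47 804] [383.48383085 222.11567164] 241.1078
[563.51088014 253.35367546 141.        ]
[563.15857145 254.53560609 144.        ]
778 [550.61821682 242.6099543  141.41502655] [574.78563939 267.31608417 157.68684192] [562.14917325 257.30831831 152.4642825 ]
```

View pics/w2.png

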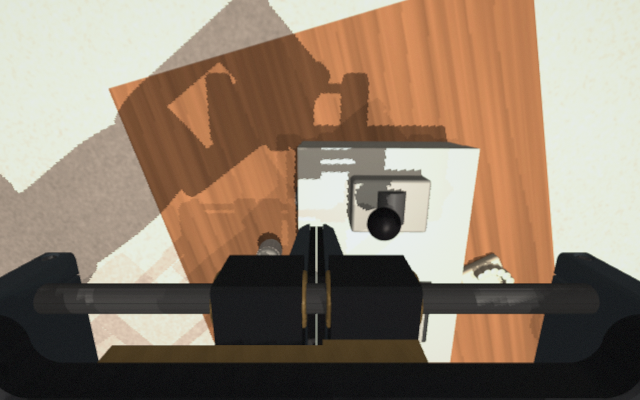

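The wrist estimate agrees: ball at (563,254,144). Descending in front of it.

```bash
python3 -m creep '[{"translation":[0,0,-2.0],"delta_rot":[0,0,0]},{"translation":[0,0,-2.0],"delta_rot":[0,0,0]},{"translation":[0,0,-2.0],"delta_rot":[0,0,0]},{"translation":[0,0,-2.1],"delta_rot":[0,0,0]},{"translation":[0,0,0],"delta_rot":[0,0,0]}]'
python3 -m creep '[{"translation":[0.77,-0.21,0],"delta_rot":[0,0,0]},{"translation":[0.77,-0.21,0],"delta_rot":[0,0,0]},{"translation":[0.77,-0.21,0],"delta_rot":[0,0,0]},{"translation":[0,0,0],"delta_rot":[0,0,0]}]'
```

```text
time_s: 2.7
ee_pos: [509.9, 264.0, 142.7]
ee_rot: [-46.0, 89.4, -151.3]
force: [-0.4, -0.6, -1.1]
gripper_width: 0.5
time_s: 3.03
ee_pos: [538.9, 259.6, 148.5]
ee_rot: [122.1, 89.7, 16.7]
force: [0.5, 0.5, 0.5]
gripper_width: 0.5
```

```bash
python3 -m creep '[{"translation":[0.77,-0.21,0],"delta_rot":[0,0,0]},{"translation":[0.77,-0.21,0],"delta_rot":[0,0,0]},{"translation":[0,0,0],"delta_rot":[0,0,0]}]'
python3 -m creep '[{"translation":[0.77,-0.21,0],"delta_rot":[0,0,0]},{"translation":[0,0,0],"delta_rot":[0,0,0]},{"translation":[0,0,0],"delta_rot":[0,0,0]}]'
python3 -m creep '[{"translation":[0.77,-0.21,0],"delta_rot":[0,0,0]},{"translation":[0.4,-0.11,0],"delta_rot":[0,0,0]},{"translation":[0,0,0],"delta_rot":[0,0,0]}]'
python3 - <<'E'
from workcell import readout
import numpy as np
s=readout.state();r=s['ee_pos'][:2]-[579.3,249.2];ex=np.array([.9646,-.2639]);print(s['ee_pos'],s['force'],'ex',r@ex,'ey',r@[.2639,.9646])
E
```

```text
time_s: 3.28
ee_pos: [553.1, 255.4, 147.4]
ee_rot: [116.4, 89.9, 11.1]
force: [-0.6, 0.6, -0.3]
gripper_width: 0.5
time_s: 3.53
ee_pos: [559.7, 253.4, 146.9]
ee_rot: [91.6, 90.0, -13.7]
force: [-0.4, -0.8, 0.0]
gripper_width: 0.5
time_s: 3.78
ee_pos: [571.8, 250.1, 146.8]
ee_rot: [86.3, 90.0, -19.0]
force: [-0.5, 0.1, -0.0]
gripper_width: 0.6
[571.76008217 250.09589928 146.78602518] [-0.54915731  0.14953247 -0.04427999] ex -7.509432561555276 ey -1.1255998751597853
```

```bash
python3 -m creep '[{"translation":[0.3,-0.08,0],"delta_rot":[0,0,0]},{"translation":[0,0,0],"delta_rot":[0,0,0]},{"translation":[0,0,0],"delta_rot":[0,0,0]}]'
python3 - <<'E'
from workcell import optics
import cv2
p,d=optics.grab_frame('wrist');cv2.imwrite('pics/w3.png',p[:,:,::-1])
p,d=optics.grab_frame('scene');cv2.imwrite('pics/s3.png',cv2.resize(p[80:220,320:480,::-1],None,fx=4,fy=4,interpolation=cv2.INTER_CUBIC))
E
```

```text
time_s: 4.03
ee_pos: [574.1, 249.5, 146.9]
ee_rot: [99.2, 90.0, -6.2]
force: [0.7, -0.6, -0.3]
gripper_width: 0.5
```

View pics/w3.png

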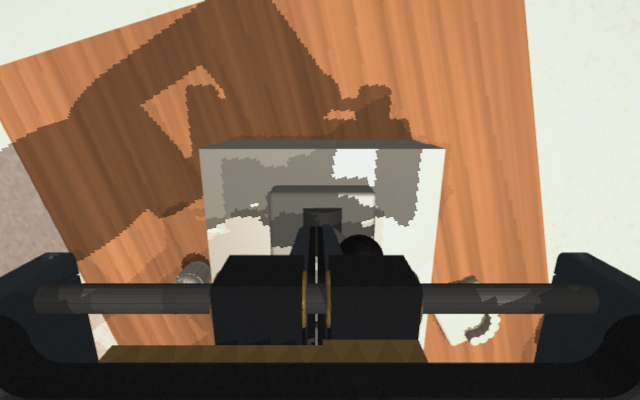

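View pics/s3.png

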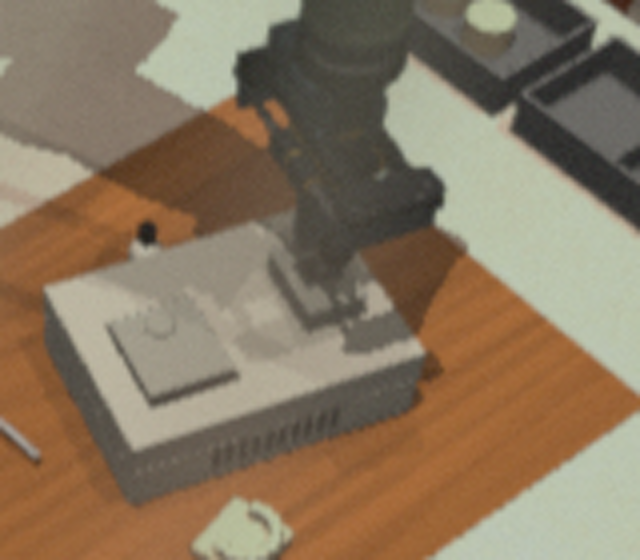

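The wrist view shows the ball at about (362,245), now right of the finger and past the pivot slot at (322,215). The toggle has swung over, so I'll keep going gently to the end stop and watch the force.

```bash
for i in 1; do python3 -m creep '[{"translation":[0.29,-0.08,0],"delta_rot":[0,0,0]},{"translation":[0,0,0],"delta_rot":[0,0,0]},{"translation":[0,0,0],"delta_rot":[0,0,0]}]'; done
python3 -m creep '[{"translation":[0.2,-0.05,0],"delta_rot":[0,0,0]},{"translation":[0,0,0],"delta_rot":[0,0,0]},{"translation":[0,0,0],"delta_rot":[0,0,0]}]'
```

```text
time_s: 4.38
ee_pos: [576.8, 248.8, 146.9]
ee_rot: [104.5, 90.0, -0.9]
force: [-0.3, 0.1, 0.7]
gripper_width: 0.7
time_s: 4.63
ee_pos: [578.7, 248.2, 146.9]
ee_rot: [-14.2, 90.0, -119.6]
force: [-1.5, 0.5, -0.7]
gripper_width: 0.8
```

```bash
python3 -m creep '[{"translation":[0.2,-0.05,0],"delta_rot":[0,0,0]},{"translation":[0,0,0],"delta_rot":[0,0,0]},{"translation":[0,0,0],"delta_rot":[0,0,0]}]'
```

```text
time_s: 4.88
ee_pos: [579.7, 248.0, 146.8]
ee_rot: [-77.8, 89.9, 176.9]
force: [-4.5, 0.9, 0.5]
gripper_width: 0.9
```

The force jumped to 4.5 N and motion stalled, so this is the end stop. I'll back off and verify.

```bash
python3 -m creep '[{"translation":[-0.77,0.21,0],"delta_rot":[0,0,0]},{"translation":[-1.54,0.42,0],"delta_rot":[0,0,0]},{"translation":[0,0,2.5],"delta_rot":[0,0,0]},{"translation":[-1.5,0.4,3.0],"delta_rot":[0,0,0]},{"translation":[-3,0.8,2],"delta_rot":[0,0,0]}]'
python3 -m creep '[{"translation":[0,0,0],"delta_rot":[0,0,0]},{"translation":[0,0,0],"delta_rot":[0,0,0]}]'
python3 - <<'E'
from h import *
from workcell import readout,optics
print(readout.state()['ee_pos'])
cp=optics.camera_params('wrist');p,d=optics.grab_frame('wrist');cv2.imwrite('pics/w4.png',p[:,:,::-1])
K,R,t=cp['mtx'],cp['R'],cp['t']
P=cloud(d,K,R,t); m=(d>0)&(P[...,2]>137)&(P[...,2]<162)&(abs(P[...,0]-580)<60)&(abs(P[...,1]-249)<40)
n,l,st,c=cv2.connectedComponentsWithStats(m.astype(np.uint8)); i=1+np.argmax(st[1:,4]);q=P[l==i];print(st[i],c[i],q.min(0),q.max(0))
u,v=c[i]; b=ray(K,R,t,u,v,142);print(b,(b[:2]-[579.3,249.2])@[.9646,-.2639])
m=(d>0)&(abs(P[...,2]-82)<2)&(abs(P[...,0]-535)<80)&(abs(P[...,1]-131)<80)
print(m.sum())
E
```

```text
time_s: 5.3
ee_pos: [515.9, 266.1, 224.2]
ee_rot: [114.6, 89.6, 9.2]
force: [-0.1, 0.6, 0.7]
gripper_width: 0.5
time_s: 5.47
ee_pos: [513.0, 266.7, 224.1]
ee_rot: [120.2, 89.7, 15.0]
force: [0.5, -0.6, -0.6]
gripper_width: 0.7
[513.02033657 266.65241989 224.10984489]
[417 197  36  33 937] [434.55923159 213.01600854] [587.63171767 233.08976143 137.05038911] [612.58639145 257.1887415  153.79411707]
[600.23637606 244.49996862 142.        ] 21.43556662459928
129
```

View pics/w4.png

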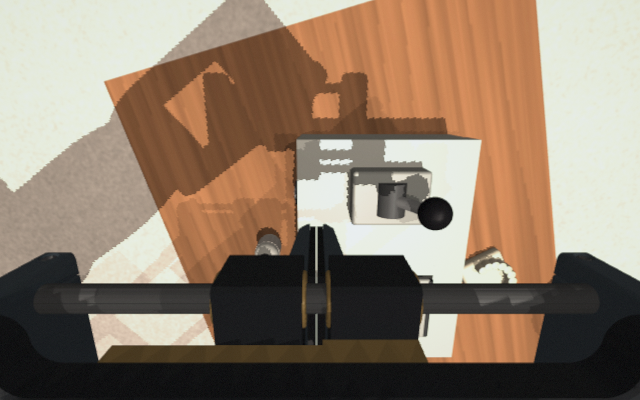

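The ball is at about (434,213) and leans over the far side of the block. Its centre is about 21 mm past the pivot and 141 mm high, so the toggle is at the off end stop. I'll re-measure the box and the pad before pressing.

Run:
```python
from h import *
from workcell import readout,optics
for n in('top','scene'):
    c=optics.camera_params(n);K,R,t=c['mtx'],c['R'],c['t'];p,d=optics.grab_frame(n)
    P=cloud(d,K,R,t); z=P[...,2]
    b=(z>79)&(z<87)&(abs(P[...,0]-556)<60)&(abs(P[...,1]-124)<60)
    k,l,st,_=cv2.connectedComponentsWithStats(b.astype(np.uint8)); i=1+np.argmax(st[1:,4]);print(n,cv2.minAreaRect(P[l==i][:,:2].astype(np.float32)))
    u,v=proj(K,R,t,np.array([535,131,83.])); print(u,v)
    u0,v0=int(u)-25,int(v)-20
    cr=cv2.resize(p[v0:v0+40,u0:u0+50,::-1],None,fx=12,fy=12,interpolation=cv2.INTER_CUBIC)
    cv2.circle(cr,(int((u-u0+.5)*12),int((v-v0+.5)*12)),3,(0,0,255),-1); cv2.imwrite(f'pics/{n}5.png',cr)
```

```text
top ((557.6654663085938, 125.00482177734375), (71.58285522460938, 84.46453857421875), 74.24061584472656)
228.83479737184194 231.80669973054552
scene ((557.6215209960938, 123.4061050415039), (75.82197570800781, 89.38502502441406), 71.43799591064453)
359.3664483897563 160.9421450189263
```

View pics/top5.png

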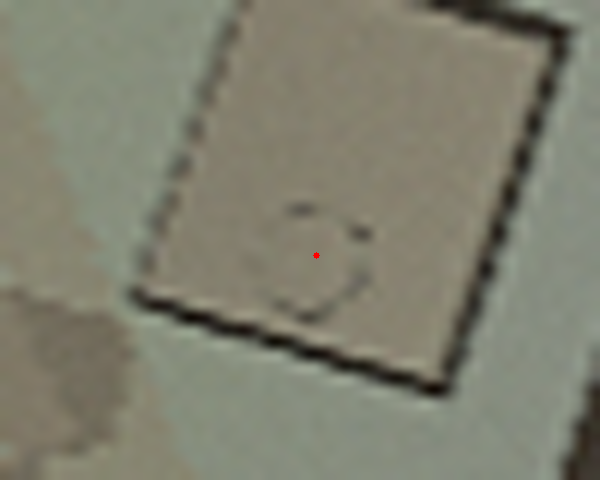

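View pics/scene5.png

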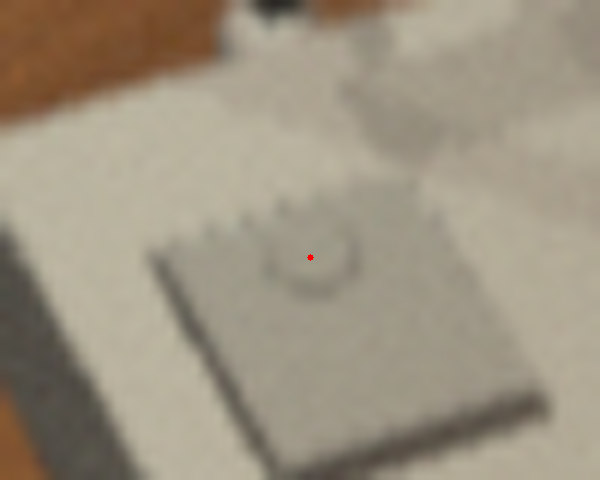

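The projected point (535,131) falls on the pad circle in both views, and the lid rectangle hasn't moved. Now moving above the pad and descending.

```bash
python3 -m creep '[{"translation":[0.56,-3.37,0],"delta_rot":[0,0,0]},{"translation":[0.56,-3.37,0],"delta_rot":[0,0,0]},{"translation":[0.56,-3.37,0],"delta_rot":[0,0,0]},{"translation":[0.56,-3.37,0],"delta_rot":[0,0,0]}]'
python3 -m creep '[{"translation":[0,0,-2.5],"delta_rot":[0,0,0]},{"translation":[0,0,-2.5],"delta_rot":[0,0,0]},{"translation":[0,0,-2.5],"delta_rot":[0,0,0]},{"translation":[0,0,-1.5],"delta_rot":[0,0,0]},{"translation":[0,0,0],"delta_rot":[0,0,0]}]'
python3 -m creep '[{"translation":[0,0,0],"delta_rot":[0,0,0]},{"translation":[0,0,0],"delta_rot":[0,0,0]},{"translation":[0,0,0],"delta_rot":[0,0,0]}]'
```

```text
time_s: 5.95
ee_pos: [535.5, 129.4, 220.5]
ee_rot: [-39.4, 89.9, -144.8]
force: [0.9, 0.2, 0.3]
gripper_width: 0.6
time_s: 6.37
ee_pos: [532.8, 129.9, 127.2]
ee_rot: [-59.3, 89.5, -164.7]
force: [-1.4, -0.4, 0.4]
gripper_width: 0.8
time_s: 6.62
ee_pos: [536.2, 131.4, 133.1]
ee_rot: [114.8, 89.9, 9.5]
force: [0.5, 0.3, -0.9]
gripper_width: 0.2
```

```bash
python3 -m creep '[{"translation":[0,0,-1.2],"delta_rot":[0,0,0]},{"translation":[0,0,-1.2],"delta_rot":[0,0,0]},{"translation":[0,0,-0.4],"delta_rot":[0,0,0]},{"translation":[0,0,0],"delta_rot":[0,0,0]},{"translation":[0,0,0],"delta_rot":[0,0,0]}]'
python3 -m creep '[{"translation":[0,0,-0.4],"delta_rot":[0,0,0]},{"translation":[0,0,0],"delta_rot":[0,0,0]},{"translation":[0,0,0],"delta_rot":[0,0,0]}]'
```

```text
time_s: 7.03
ee_pos: [535.5, 131.4, 104.7]
ee_rot: [115.4, 89.9, 10.1]
force: [0.7, 0.3, 0.4]
gripper_width: 0.5
time_s: 7.28
ee_pos: [535.2, 131.3, 100.3]
ee_rot: [112.9, 90.0, 7.6]
force: [-0.5, -0.9, 0.5]
gripper_width: 0.2
```

```bash
python3 -m creep '[{"translation":[0,0,-0.2],"delta_rot":[0,0,0]},{"translation":[0,0,0],"delta_rot":[0,0,0]},{"translation":[0,0,0],"delta_rot":[0,0,0]}]'
for i in 1; do python3 -m creep '[{"translation":[0,0,-0.15],"delta_rot":[0,0,0]},{"translation":[0,0,0],"delta_rot":[0,0,0]},{"translation":[0,0,0],"delta_rot":[0,0,0]}]'; done
python3 -m creep '[{"translation":[0,0,-0.15],"delta_rot":[0,0,0]},{"translation":[0,0,0],"delta_rot":[0,0,0]},{"translation":[0,0,0],"delta_rot":[0,0,0]}]'
```

```text
time_s: 7.53
ee_pos: [535.0, 131.3, 97.9]
ee_rot: [11.4, 90.0, -93.9]
force: [0.6, 1.1, 1.0]
gripper_width: 0.4
time_s: 7.78
ee_pos: [535.1, 131.4, 96.7]
ee_rot: [124.6, 90.0, 19.3]
force: [-0.4, -0.1, 2.5]
gripper_width: -0.1
time_s: 8.03
ee_pos: [535.0, 131.4, 94.9]
ee_rot: [-162.8, 90.0, 91.9]
force: [-0.0, 0.8, 1.8]
gripper_width: 0.3
```

Contact was at about z 97. Pressing on to the end stop.

```bash
python3 -m creep '[{"translation":[0,0,-0.15],"delta_rot":[0,0,0]},{"translation":[0,0,0],"delta_rot":[0,0,0]},{"translation":[0,0,0],"delta_rot":[0,0,0]}]'
python3 -m creep '[{"translation":[0,0,-0.1],"delta_rot":[0,0,0]},{"translation":[0,0,0],"delta_rot":[0,0,0]},{"translation":[0,0,0],"delta_rot":[0,0,0]}]'
```

```text
time_s: 8.28
ee_pos: [535.1, 131.2, 93.1]
ee_rot: [29.0, 90.0, -76.3]
force: [0.2, -0.6, 0.3]
gripper_width: 0.3
time_s: 8.53
ee_pos: [535.2, 131.2, 93.6]
ee_rot: [94.1, 90.0, -11.3]
force: [-2.4, -1.7, 10.7]
gripper_width: 0.3
```

```bash
python3 -m creep '[{"translation":[0,0,-0.1],"delta_rot":[0,0,0]},{"translation":[0,0,0],"delta_rot":[0,0,0]},{"translation":[0,0,0],"delta_rot":[0,0,0]}]'
```

```text
time_s: 8.78
ee_pos: [535.2, 131.2, 93.1]
ee_rot: [103.9, 89.9, -1.5]
force: [-2.6, 0.2, 12.6]
gripper_width: 0.5
```

The force first dropped as the latch let go, then rose to 12 N at the stop. Lifting straight up.

```bash
python3 -m creep '[{"translation":[0,0,2.5],"delta_rot":[0,0,0]},{"translation":[0,0,3.5],"delta_rot":[0,0,0]},{"translation":[0,0,3.5],"delta_rot":[0,0,0]},{"translation":[0,0,3.5],"delta_rot":[0,0,0]},{"translation":[0,0,3],"delta_rot":[0,0,0]}]'
for i in 1 2 3 4 5; do python3 -m creep '[{"translation":[0,0,0],"delta_rot":[0,0,0]},{"translation":[0,0,0],"delta_rot":[0,0,0]},{"translation":[0,0,0],"delta_rot":[0,0,0]},{"translation":[0,0,0],"delta_rot":[0,0,0]},{"translation":[0,0,0],"delta_rot":[0,0,0]}]' | head -2; done
cat > chk.py <<'E'
from h import *
from workcell import readout,optics
import sys
for n in('top','scene'):
    c=optics.camera_params(n);K,R,t=c['mtx'],c['R'],c['t'];p,d=optics.grab_frame(n)
    cv2.imwrite(f'pics/{n}_{sys.argv[1]}.png',cv2.resize(p[80:280,100:420,::-1],None,fx=2.5,fy=2.5,interpolation=cv2.INTER_CUBIC))
    P=cloud(d,K,R,t)
    a=(P[...,:2]-np.array([560.8,181.1])); xb=a@[.9646,-.2639]; yb=a@[.2639,.9646]
    for x0 in(-28,-20,-10,0,10,20,30,40):
        m=(d>0)&(abs(xb-x0)<4)&(abs(yb+55)<20)
        print(n,x0,m.sum(),np.median(P[m][:,2]).round(1) if m.sum() else None)
    m=(d>0)&(abs(xb)<50)&(abs(yb-70)<20)&(P[...,2]>130)&(P[...,2]<160); print('ball xb,yb,zmax',xb[m].mean() if m.sum() else None,yb[m].mean() if m.sum() else None,P[m][:,2].max() if m.sum() else None)
E
python3 chk.py a
```

```text
time_s: 9.2
ee_pos: [535.3, 131.2, 253.6]
ee_rot: [107.6, 89.9, 2.2]
force: [1.5, -0.1, -0.8]
gripper_width: 0.6
time_s: 9.62
ee_pos: [534.3, 131.1, 249.7]
time_s: 10.03
ee_pos: [535.0, 131.3, 251.4]
time_s: 10.45
ee_pos: [535.0, 131.3, 251.5]
time_s: 10.87
ee_pos: [535.0, 131.3, 251.5]
time_s: 11.28
ee_pos: [535.0, 131.3, 251.5]
top -28 267 609.1
top -20 269 611.0
top -10 259 612.0
top 0 213 610.3
top 10 183 606.9
top 20 138 599.1
top 30 70 97.5
top 40 49 89.3
ball xb,yb,zmax None None None
scene -28 12 606.9
scene -20 28 610.6
scene -10 95 286.5
scene 0 243 364.1
scene 10 244 358.7
scene 20 557 485.4
scene 30 240 530.6
scene 40 88 357.2
ball xb,yb,zmax 28.612109957697573 66.7124833052473 157.66731604373746
```

View pics/scene_a.png

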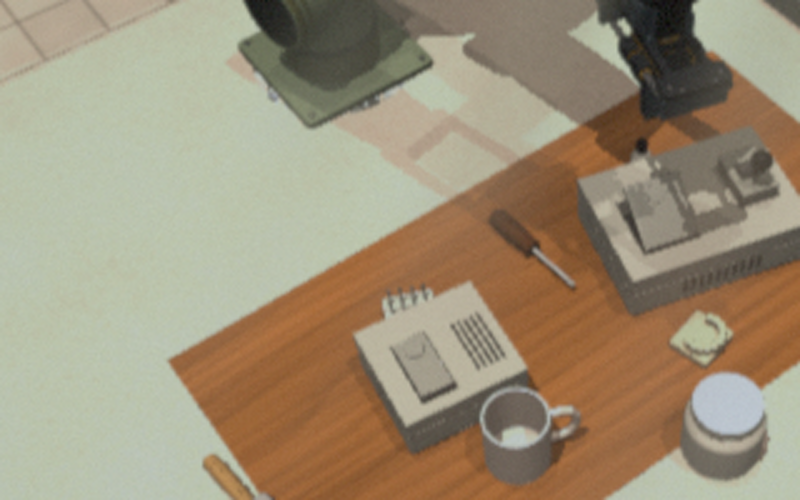

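The scene view shows the wide hatch standing open with its free edge raised at about (640,200). The toggle ball at (762,160) leans to the far side. Everything else looks undisturbed. I'll pull the arm back out of the way and measure once more.

```bash
python3 -m creep '[{"translation":[-2,-3,0.5],"delta_rot":[0,0,0]},{"translation":[-2,-3,0.5],"delta_rot":[0,0,0]},{"translation":[-2,-3,0.5],"delta_rot":[0,0,0]},{"translation":[-2,-3,0.5],"delta_rot":[0,0,0]},{"translation":[-2,-3,0.5],"delta_rot":[0,0,0]}]'
python3 -m creep '[{"translation":[-1,-3,0],"delta_rot":[0,0,0]},{"translation":[-1,-3,0],"delta_rot":[0,0,0]},{"translation":[-1,-3,0],"delta_rot":[0,0,0]},{"translation":[0,0,0],"delta_rot":[0,0,0]},{"translation":[0,0,0],"delta_rot":[0,0,0]}]'
python3 chk.py b
python3 - <<'E'
import numpy as np,cv2
from workcell import optics
from h import *
c=optics.camera_params('top');p,d=optics.grab_frame('top');cv2.imwrite('pics/topfull_b.png',p[:,:,::-1])
K,R,t=c['mtx'],c['R'],c['t']
for D in(np.load('pics/top0.npz')['d'],d):
    P=cloud(D,K,R,t)
    for lo,hi,y0,y1 in((71,79,0,450),(66,74,-350,-50)):
        m=(D>0)&(P[...,2]>lo)&(P[...,2]<hi)&(P[...,0]>420)&(P[...,0]<700)&(P[...,1]>y0)&(P[...,1]<y1)
        n,l,st,_=cv2.connectedComponentsWithStats(m.astype(np.uint8)); i=1+np.argmax(st[1:,4]);print(cv2.minAreaRect(P[l==i][:,:2].astype(np.float32)))
E
```

```text
time_s: 11.8
ee_pos: [433.9, -19.7, 276.7]
ee_rot: [74.4, 90.0, -30.9]
force: [-0.6, -0.6, 0.1]
gripper_width: 0.4
time_s: 12.22
ee_pos: [404.7, -109.7, 276.7]
ee_rot: [120.4, 90.0, 14.9]
force: [0.0, -0.2, 0.3]
gripper_width: 0.1
top -28 41 46.4
top -20 55 47.3
top -10 55 121.8
top 0 49 116.5
top 10 43 109.6
top 20 45 101.8
top 30 43 95.2
top 40 42 88.4
ball xb,yb,zmax 22.624587352534217 66.18466312778422 156.8199149921681
scene -28 5 47.3
scene -20 3 42.6
scene -10 38 121.1
scene 0 41 117.2
scene 10 41 108.9
scene 20 38 101.4
scene 30 41 95.8
scene 40 38 89.3
ball xb,yb,zmax 28.640593766532955 66.66555264640598 154.71934034966378
((560.502197265625, 180.96795654296875), (241.7462921142578, 170.40797424316406), 74.69624328613281)
((548.802001953125, -188.29476928710938), (150.25823974609375, 140.93971252441406), 82.2529067993164)
((560.4654541015625, 181.39532470703125), (242.1116943359375, 170.15623474121094), 74.66720581054688)
((548.498046875, -188.18521118164062), (150.01092529296875, 140.56033325195312), 82.3040771484375)
```

View pics/topfull_b.png

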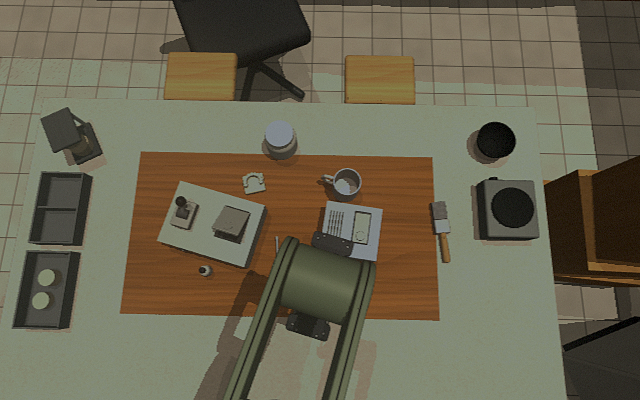

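The lid slope is about 0.59 rad in both views, and it has stayed open for more than 3 s since release. The ball is on the off side, at px (181,203) in the top view. Both boxes are within 0.5 mm of their starting positions. Handing in.

```bash
python3 -c "
from workcell import env,readout
print(env.job_done()); s=readout.state(); print(s['time_s'],s['force'])"
```

```text
the job is handed in; nothing more can be done
None
the job is handed in; nothing more can be done
```

I pushed the controller's toggle over to off, pressed the fuse hatch pad once, and the hatch popped open and stayed open. I handed the job in at about 12.4 s of the 42 s allowed; no verdict is reported.

- **Toggle:** I pushed the ball with the closed fingertips until it stalled on the end stop at about 4.5 N. Afterwards the ball measured 21–29 mm past the pivot, depending on the view. The nominal full-off position is 24 mm and the 0.85 rad limit is about 17 mm, so every view puts it past the limit.
- **Hatch:** I pressed the pad until the force dropped as the latch let go, then rose to about 12 N at the stop, and lifted straight up. The lid stood at about 0.59 rad in both the top and scene cameras, about 3 s after I lifted the finger.
- **Boxes and loose things:** Both boxes measured within 0.5 mm of where they started. By eye the other things look unmoved and the charger's narrow hatch shut. In the last top view the arm covered the bur block and part of the knife; both looked undisturbed in the scene view just before I pulled the arm back.
- **Arm:** It ended clear of everything, with the tool about 277 mm above the table.

The first lid check was blocked by the arm, so I repeated it after pulling the arm back. No check failed.

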